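# Point out the sample and its free seat, then confirm

### The arm

A 7-joint arm with a two-finger parallel gripper is mounted at the origin on the work surface. World frame = base frame: x ahead of the robot, y to its left, z up, the work surface at z = 0. Lengths are in m, angles in degrees, forces in N, time in s.
With the tool pointing down it reaches from about 0.425 to 0.95 m from the base axis. Payload 4.7 kg.
Tool frame: the origin (TCP) lies midway between the tips of the shut fingers; the grasp point (between the pads) lies behind it (grasp_offset is the z of the grasp point in the tool frame, in m); z points along the fingers, y is the direction in which the jaws open and shut (so a half turn about z gives the same grasp; the last joint's range is limited). The gripper opens to 87 mm and grips with 3 to 60 N. Pads are 19 mm wide; open, the fingers measure 117 mm over their backs; the gripper's body (75 mm by 190 mm) begins 51 mm behind the grasp point.
Start: joints at [72.943, 26.849, -2.785, 87.806, 1.381, 65.374, -4.715], TCP at [0.179, -0.651, 0.223] pointing down, gripper open.
Joint ranges: [-148.3, 148.3], [-19.14, 114.17], [-79.39, 73.82], [5.75, 140.21], [-59.74, 239.74], [12.07, 113.84], [-152.46, 152.46]. Speed limits (degrees/s): [147.25, 147.25, 180, 180, 180, 180, 180].

### API

Orientations are given as a 3x3 rotation matrix whose columns are the frame's x, y, z axes.
In Python, from rig import state, snapshot, finish_job, grasp_offset gives the robot as it stands.
- The arm moves only by the shell command python3 -m handwheel 'ROWS'. ROWS is a JSON object of lists of equal length, an entry for each row: "offset": the shift along the tool's x, y, z in m, a list of three; "delta_rot": the turn, a rotation vector about the tool's x, y, z in degrees, a list of three; "fingers": the closure, from -1 (fully open) to 1 (shut), so that 0 is half open. In form: {"offset": [[x, y, z], ...], "delta_rot": [[rx, ry, rz], ...], "fingers": [fingers, ...]}. A call has 1 to 12 rows; each row is the pose to reach, as a shift and turn from the pose commanded when the call began, along the tool's axes at that moment; what a row does not reach only later rows make up. A row lasts 1/10 s, in which the tool goes at most 50 mm and 8.59 degrees, less where a joint would pass 70% of its speed; a pose out of reach is approached as far as the arm can. A call with a gripper value outside its range is refused whole. The fingers move at their own pace and stop on an object; the grip force is fixed at half the most. Time passes only in rows, so rows that repeat a pose let the fingers close. It gives the time, the measured TCP pose, the force and the opening at its end, in the units of the state.
- state(): the state, without advancing time (a new reading comes with each control period).
- snapshot(name): name is "scene" or "top" or "wrist"; returns a dict with "image" (420x560x3 uint8, blue, green, red), "fx", "fy", "cx", "cy" (pixels), "k1" (the pictures are not rectified: a ray, as slopes to the right and down, at radius r is drawn at 1 + k1 r^2 times it, then the intrinsics apply), "position" and "rotation" of the camera in the world. Camera axes: x right, y up, looking along -z (the intrinsics and any distortion apply to the point x, -y, -z); pixel columns grow to the right and rows downward; lengths in m; the calibration is good to about 2 mm. A picture is of the moment at which its call begins. There is no depth.
- finish_job(): hands the job in, once; it reports no verdict.
The state is a dict: "time_s": time; "joint_positions": joint angles; "qd": joint speeds; "effort": joint torques, N m; "tcp_pos": TCP position; "ee_rot": TCP orientation; "force": force on the tool from outside, world axes, zero at the start; "torque": the same for the moment, N m; "grip_width": finger opening in m.
Only numpy, scipy, OpenCV 4.12 (cv2) and the standard library are available. Lean on these libraries where they do the work, as an engineer would, in place of code of your own. Each camera call takes 0.05 s, during which the arm holds its last target. There are 200 camera calls.

### The job

Do the point-and-check before the cycler is loaded: with the fingertips and from above, point at the cap of the orange-capped tube in the blue rack, coming to within a couple of centimetres of it without touching, and stay there for at least two seconds; then point in the same way, again for at least two seconds, at the empty seat with the orange collar in the aluminium block. Then press the green button on the white pad right down with the fingertips, let it come up again and finish clear of everything. Touch no tube, rack or block, lift or move nothing, do not press the red button, and do not come down close over any other tube, not even in passing.

Things in the scene. Friction and masses are not known exactly. Their poses are not given: they have to be found in the camera images.
- orange_tube_top (a point): Centre of the top of the orange cap of the tube to be pointed at. A loose white sample tube, 25 mm in diameter and 85 mm high, with a cap 31 mm in diameter and 15 mm high; it stands upright in the blue rack with its cap top 95 mm above the bench. z is up.
- black_tube_top (a point): Centre of the cap top of the tube with the black cap, in the same rack, same size; not to be touched or pointed at.
- green_tube_top (a point): Centre of the cap top of the tube with the green cap, in the same rack, same size; not to be touched or pointed at.
- yellow_tube_top (a point): Centre of the cap top of the tube with the yellow cap, in the same rack, same size; not to be touched or pointed at.
- rack: Blue plastic tube rack, fixed to the bench, 64 (x) by 244 (y) by 45 (z) mm; origin at the centre of its underside. Its four seats lie in one row along its y, at -90, -30, 30 and 90 mm; any tube may be in any seat.
- free_seat (a point): Centre of the top of the thin orange collar (ring, 52 mm outside, 33 mm inside, 4 mm thick, fixed) that lies around the one empty seat of the aluminium block: 74 mm above the bench. The empty seat below is a hole 27 mm wide and 60 mm deep. The neighbouring seats are 70 mm away along the block's x and y.
- block: Bare aluminium cooling block, fixed to the bench, 140 by 140 by 70 mm; origin at the centre of its underside. Four seats at x, y = +-35 mm; three hold grey-capped tubes, one (any of the four) is empty and wears the orange collar.
- grey_tube_a_top (a point): Centre of the cap top of a grey-capped tube (same size as the others, loose) in the aluminium block, 95 mm above the bench, 25 mm above the block's top; not to be touched or pointed at.
- grey_tube_b_top (a point): Centre of the cap top of a grey-capped tube (same size as the others, loose) in the aluminium block, 95 mm above the bench, 25 mm above the block's top; not to be touched or pointed at.
- grey_tube_c_top (a point): Centre of the cap top of a grey-capped tube (same size as the others, loose) in the aluminium block, 95 mm above the bench, 25 mm above the block's top; not to be touched or pointed at.
- pad: White control pad, fixed to the bench, 80 (x) by 120 (y) by 36 (z) mm; origin at the centre of its underside. Green button at its y = +30 mm, red button at its y = -30 mm.
- ok_button_top (a point): Centre of the top of the green round button (28 mm in diameter), which is pressed straight down.
- ok_button (a joint): Travel of the green button: 0 up, 0.006 m fully down; a spring (5 N at full travel) brings it back.
- stop_button_top (a point): Centre of the top of the red round button (28 mm in diameter); not to be pressed.
- stop_button (a joint): Travel of the red button: 0 up, 0.006 m fully down.
- pen: Marker pen lying on the bench, 130 mm long along its x, 17 mm thick; origin under its middle. Loose bystander.
- reagent: Reagent jar with blue lid, 56 mm in diameter, 110 mm high; origin at the centre of its underside. Loose bystander.
Things that resemble listed ones, but are neither listed nor needed, are in the scene too. Leave any pink look-alike of the part that bears orange_tube_top alone.

How it is judged:
By the outcome, as a careful person would: the job done as asked, in the order asked, and still so for the second after the job is handed in, with the robot touching nothing.
It also fails if it takes over 64 s, if anything falls off the work surface, if the arm or the gripper's body presses on something with over 40 N, if the wrist force passes 120 N, or if a joint passes its speed limit or range.

## Working session

There is one attempt and no reset: what is moved stays moved. The work goes in short steps, Python scripts to look and compute and a shell command to move; the robot and the scene stay as the last step left them, time stands still between calls to the robot, and variables do not carry over. Pictures are saved under pics/ and viewed, on a budget of 10 in all, crops included, one or two more only if the job needs it, and the job is handed in when it is done.

```bash
mkdir -p pics; cat > h.py <<'E'
import numpy as np, cv2
from rig import state, snapshot, grasp_offset
def ray(s,u,v):
    d=np.array([(u-s['cx'])/s['fx'],(v-s['cy'])/s['fy']]); p=d.copy()
    for _ in range(20): p=d/(1+s['k1']*(p@p))
    w=np.array(s['rotation'])@np.array([p[0],-p[1],-1.]); return np.array(s['position']),w
def onz(s,u,v,z):
    o,w=ray(s,u,v); return o+w*(z-o[2])/w[2]
E
python3 - <<'E'
from h import *
import pickle
for n in("top","scene"):
    s=snapshot(n); cv2.imwrite(f'pics/{n}0.png',s['image']); pickle.dump(s,open(n+'.pkl','wb')); print(n,s['position'],s['fx'],s['k1'])
st=state();print(st['time_s'],st['tcp_pos'],np.round(st['ee_rot'],4),st['grip_width'],st['force'],grasp_offset)
E
```

```text
top [0.46016215 0.02488115 0.86403357] 381.4193420857457 -0.058825061660009594
scene [1.08626612 0.56298569 0.58735589] 389.03076360651556 -0.04889635449465713
0.1 [ 0.17911266 -0.65026489  0.22161462] [[ 9.641e-01  2.656e-01 -5.000e-04]
 [ 2.656e-01 -9.641e-01  1.600e-03]
 [-1.000e-04 -1.700e-03 -1.000e+00]] 0.08702599634579873 [ 0.08550189 -0.07310653 -0.50586022] -0.0187
```

View pics/top0.png

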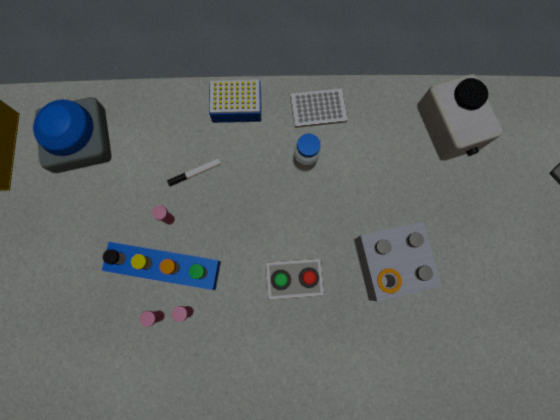

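View pics/scene0.png

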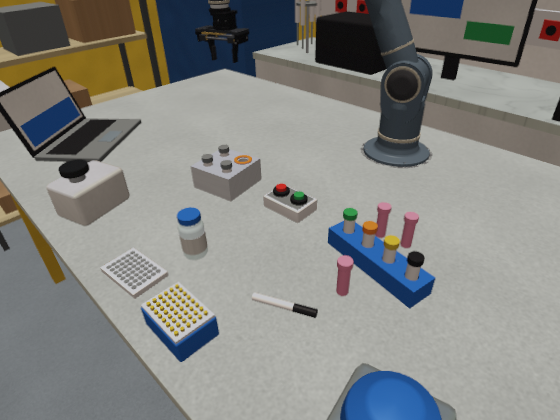

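The top view shows the orange cap at about (168,267) between yellow (138,262) and green (196,272). The collar is at (389,281), the green button at (281,280) and the red one at (309,278), with pink look-alikes around the rack. Next I'll measure them by colour masks in both views.

```bash
cat > m.py <<'E'
from h import *
def blob(s,u,v,lo,hi,r=22):
    h=cv2.cvtColor(s['image'],cv2.COLOR_BGR2HSV); m=cv2.inRange(h,lo,hi); k=np.zeros_like(m); cv2.circle(k,(u,v),r,255,-1)
    c=max(cv2.findContours(m&k,cv2.RETR_EXTERNAL,cv2.CHAIN_APPROX_NONE)[0],key=cv2.contourArea)
    hull=cv2.convexHull(c); M=cv2.moments(hull); return M['m10']/M['m00'],M['m01']/M['m00'],cv2.minEnclosingCircle(c)[1]
E
python3 - <<'E'
from m import *
import pickle
T=pickle.load(open('top.pkl','rb'));S=pickle.load(open('scene.pkl','rb'))
O=((5,120,60),(18,255,255));Y=((22,120,60),(35,255,255));G=((45,100,50),(80,255,255));R=((0,170,60),(4,255,255))
L=[('orange',T,168,267,O,.095,15),('yellow',T,138,262,Y,.095,15),('green',T,196,272,G,.095,15),('collar',T,389,281,O,.074,22),('ok',T,281,280,G,.042,12),('stop',T,309,278,R,.042,12),
('orange',S,370,229,O,.095,14),('yellow',S,391,243,Y,.095,14),('green',S,350,215,G,.095,14),('collar',S,243,160,O,.074,16),('ok',S,299,196,G,.042,12)]
rays={}
for n,s,u,v,c,z,r in L:
    a,b,rad=blob(s,u,v,*c,r); p=onz(s,a,b,z); print(n,round(a,1),round(b,1),round(rad,1),p.round(4)); rays.setdefault(n,[]).append(ray(s,a,b))
for n,q in rays.items():
    if len(q)==2:
        A=0;B=0
        for o,w in q: w=w/np.linalg.norm(w);P=np.eye(3)-np.outer(w,w);A=A+P;B=B+P@o
        print(n,'tri',np.linalg.solve(A,B).round(4))
for u,v in[(147,319),(180,314),(161,213)]: print('pink',onz(T,u,v,.095).round(3))
E
```

```text
orange 167.5 266.3 7.7 [0.5091 0.229  0.095 ]
yellow 138.4 261.2 7.7 [0.5203 0.2882 0.095 ]
green 196.2 271.2 7.5 [0.4982 0.171  0.095 ]
collar 396.5 289.1 5.3 [ 0.4531 -0.2357  0.074 ]
ok 280.5 279.4 6.9 [0.4799 0.0014 0.042 ]
stop 309.0 277.0 6.7 [ 0.4834 -0.0594  0.042 ]
orange 369.8 227.4 7.8 [0.5155 0.2387 0.095 ]
yellow 391.2 242.0 7.8 [0.5262 0.2961 0.095 ]
green 349.6 213.6 6.9 [0.5044 0.1791 0.095 ]
collar 242.6 159.1 8.6 [ 0.4711 -0.2176  0.074 ]
ok 298.5 195.5 5.1 [ 0.4666 -0.0061  0.042 ]
orange tri [0.5085 0.2326 0.0876]
yellow tri [0.52   0.2916 0.0885]
green tri [0.4978 0.1732 0.0886]
collar tri [ 0.4529 -0.2407  0.0589]
ok tri [0.4786 0.0029 0.0517]
pink [0.407 0.267 0.095]
pink [0.415 0.202 0.095]
pink [0.618 0.246 0.095]
```

```bash
cat >> h.py <<'E'
def off(*pts):
    st=state();R=np.array(st['ee_rot']);p=np.array(st['tcp_pos'])
    for q in pts: print(q,'->',(R.T@(np.array(q)-p)).round(3))
E
python3 - <<'E'
from m import *
import pickle
T=pickle.load(open('top.pkl','rb'))
a,b,r=blob(T,389,281,(5,90,40),(24,255,255),22); print(a,b,r,onz(T,a,b,.074),onz(T,a+r,b,.074)-onz(T,a,b,.074))
off((.45,-.4,.24),(.53,0,.24),(.509,.229,.24))
E
```

```text
389.1056388294075 280.39400428265526 12.659089088439941 [ 0.47125992 -0.22165425  0.074     ] [-0.00077355 -0.02653405  0.        ]
(0.45, -0.4, 0.24) -> [ 0.328 -0.169 -0.018]
(0.53, 0, 0.24) -> [ 0.511 -0.534 -0.018]
(0.509, 0.229, 0.24) -> [ 0.552 -0.76  -0.017]
```

The collar measures 26.5 mm in radius (26 given), and the two views agree to 4 mm. I'm moving over at height with the fingers shut.

```bash
python3 -m handwheel '{"offset":[[0,0,-0.02],[0.328,-0.169,-0.02],[0.328,-0.169,-0.02],[0.328,-0.169,-0.02],[0.328,-0.169,-0.02],[0.328,-0.169,-0.02],[0.328,-0.169,-0.02],[0.328,-0.169,-0.02],[0.328,-0.169,-0.02],[0.328,-0.169,-0.02],[0.328,-0.169,-0.02],[0.328,-0.169,-0.02]],"delta_rot":[[0,0,0],[0,0,0],[0,0,0],[0,0,0],[0,0,0],[0,0,0],[0,0,0],[0,0,0],[0,0,0],[0,0,0],[0,0,0],[0,0,0]],"fingers":[1,1,1,1,1,1,1,1,1,1,1,1]}'
python3 -c "
from h import *
off((.53,0,.24),(.509,.229,.24)); print(state()['joint_positions'],state()['grip_width'])"
```

```text
time_s: 1.3
tcp_pos: [0.4488, -0.4026, 0.2423]
ee_rot: [[0.965, 0.262, -0.001], [0.262, -0.965, -0.001], [-0.001, 0.0, -1.0]]
force: [-0.4, -1.0, -0.1]
grip_width: 0.0029
(0.53, 0, 0.24) -> [ 0.184 -0.367  0.002]
(0.509, 0.229, 0.24) -> [ 0.224 -0.594  0.002]
[ 45.64408145  19.63151784 -10.15150526  96.30549267   3.84630243
  64.43453002 -40.38779639] 0.0028788285206490546
```

```bash
python3 -m handwheel '{"offset":[[0.184,-0.367,0],[0.184,-0.367,0],[0.184,-0.367,0],[0.184,-0.367,0],[0.184,-0.367,0],[0.184,-0.367,0],[0.184,-0.367,0],[0.184,-0.367,0],[0.184,-0.367,0],[0.184,-0.367,0],[0.184,-0.367,0],[0.184,-0.367,0]],"delta_rot":[[0,0,0],[0,0,0],[0,0,0],[0,0,0],[0,0,0],[0,0,0],[0,0,0],[0,0,0],[0,0,0],[0,0,0],[0,0,0],[0,0,0]],"fingers":[1,1,1,1,1,1,1,1,1,1,1,1]}'
python3 -m handwheel '{"offset":[[0.04,-0.227,0],[0.04,-0.227,0],[0.04,-0.227,0],[0.04,-0.227,0],[0.04,-0.227,0],[0.04,-0.227,0],[0.04,-0.227,0],[0.04,-0.227,0]],"delta_rot":[[0,0,0],[0,0,0],[0,0,0],[0,0,0],[0,0,0],[0,0,0],[0,0,0],[0,0,0]],"fingers":[1,1,1,1,1,1,1,1]}'
python3 - <<'E'
from h import *
st=state();print(st['joint_positions'])
s=snapshot('wrist');cv2.imwrite('pics/w1.png',s['image']);print(s['position'])
def px(s,p):
    R=np.array(s['rotation']);c=R.T@(np.array(p)-s['position']);a=np.array([c[0],-c[1]])/-c[2];a*=1+s['k1']*(a@a);return a[0]*s['fx']+s['cx'],a[1]*s['fy']+s['cy']
print('tcp px',px(s,st['tcp_pos']),'cap',px(s,(.509,.229,.095)))
off((.509,.229,.11))
E
```

```text
time_s: 2.5
tcp_pos: [0.5304, -0.0012, 0.2423]
ee_rot: [[0.965, 0.261, -0.0], [0.261, -0.965, -0.001], [-0.001, 0.001, -1.0]]
force: [0.5, -0.6, -0.1]
grip_width: 0.0005
time_s: 3.3
tcp_pos: [0.5098, 0.2285, 0.2422]
ee_rot: [[0.965, 0.261, 0.0], [0.261, -0.965, -0.002], [-0.0, 0.002, -1.0]]
force: [-0.7, 0.6, -0.1]
grip_width: 0.0003
[  -4.88181552   17.55571008  -29.41560393  101.20503694    9.59761575
   63.76252359 -112.27834491]
[0.58607426 0.24954364 0.4045506 ]
tcp px (np.float64(277.18519811105585), np.float64(267.244447366119)) cap (np.float64(276.02416132517413), np.float64(202.8760023537287))
(0.509, 0.229, 0.11) -> [-0.001 -0.001  0.132]
```

View pics/w1.png

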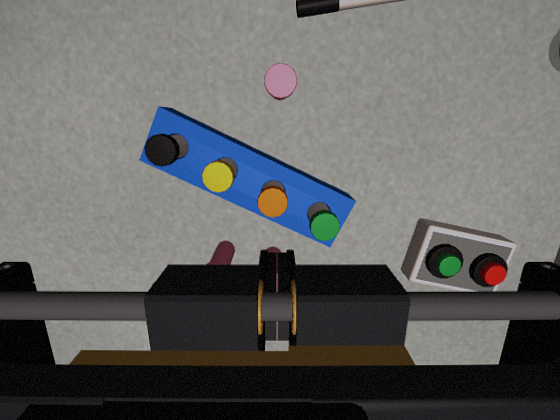

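The wrist view shows the orange cap at (273,202), right where projected (276,203), and the fingertips shut. I'll refine from here, along with the green button.

```bash
python3 - <<'E'
from m import *
s=snapshot('wrist')
a,b,r=blob(s,273,202,(5,120,40),(20,255,255),20);print(a,b,r,onz(s,a,b,.095))
a,b,r=blob(s,324,227,(45,100,40),(80,255,255),20);print('green tube',onz(s,a,b,.095))
a,b,r=blob(s,449,264,(45,100,40),(80,255,255),16);print('ok',a,b,r,onz(s,a,b,.042))
off((.508,.2285,.108))
E
```

```text
272.4989503149055 200.80802425938882 15.710070610046387 [0.51010538 0.23312318 0.095     ]
green tube [0.49919556 0.17497919 0.095     ]
ok 448.5933091495364 264.30713422007256 11.982748985290527 [ 0.47528674 -0.00471566  0.042     ]
(0.508, 0.2285, 0.108) -> [-0.002 -0.     0.134]
```

```bash
python3 -m handwheel '{"offset":[[0,-0.002,0.04],[0,-0.002,0.08],[0,-0.002,0.11],[0,-0.002,0.12],[0,-0.002,0.128],[0,-0.002,0.13],[0,-0.002,0.13],[0,-0.002,0.13]],"delta_rot":[[0,0,0],[0,0,0],[0,0,0],[0,0,0],[0,0,0],[0,0,0],[0,0,0],[0,0,0]],"fingers":[1,1,1,1,1,1,1,1]}'
python3 - <<'E'
from h import *
st=state();print(st['time_s'],st['tcp_pos'])
a=snapshot('wrist')['image'];b=snapshot('scene')['image'][130:290,270:450];
cv2.imwrite('pics/p1.png',np.hstack([a[100:400,120:460],cv2.resize(b,(337,300))]))
E
```

```text
time_s: 4.2
tcp_pos: [0.5092, 0.2338, 0.1139]
ee_rot: [[0.964, 0.265, 0.002], [0.265, -0.964, 0.001], [0.003, -0.0, -1.0]]
force: [0.5, 0.9, 0.9]
grip_width: 0.0005
4.2 [0.50919392 0.23379797 0.1138688 ]
```

View pics/p1.png

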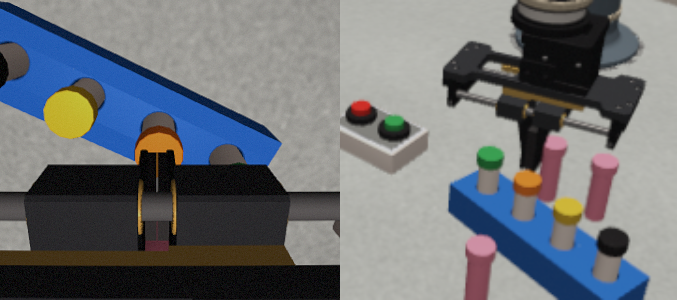

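The fingertips hang just above the orange cap in both views, with a gap of about 19 mm. I'll go 5 mm lower and hold.

```bash
python3 -m handwheel '{"offset":[[0,0.001,0.005],[0,0.001,0.005],[0,0.001,0.005],[0,0.001,0.005],[0,0.001,0.005],[0,0.001,0.005],[0,0.001,0.005],[0,0.001,0.005],[0,0.001,0.005],[0,0.001,0.005],[0,0.001,0.005],[0,0.001,0.005]],"delta_rot":[[0,0,0],[0,0,0],[0,0,0],[0,0,0],[0,0,0],[0,0,0],[0,0,0],[0,0,0],[0,0,0],[0,0,0],[0,0,0],[0,0,0]],"fingers":[1,1,1,1,1,1,1,1,1,1,1,1]}'
python3 -m handwheel '{"offset":[[0,0,0],[0,0,0],[0,0,0],[0,0,0],[0,0,0],[0,0,0],[0,0,0],[0,0,0],[0,0,0],[0,0,0],[0,0,0],[0,0,0]],"delta_rot":[[0,0,0],[0,0,0],[0,0,0],[0,0,0],[0,0,0],[0,0,0],[0,0,0],[0,0,0],[0,0,0],[0,0,0],[0,0,0],[0,0,0]],"fingers":[1,1,1,1,1,1,1,1,1,1,1,1]}'
python3 -m handwheel '{"offset":[[0,0,0],[0,0,0],[0,0,0],[0,0,0],[0,0,0],[0,0,0],[0,0,0],[0,0,0],[0,0,-0.04],[0,0,-0.08],[0,0,-0.13],[0,0,-0.13]],"delta_rot":[[0,0,0],[0,0,0],[0,0,0],[0,0,0],[0,0,0],[0,0,0],[0,0,0],[0,0,0],[0,0,0],[0,0,0],[0,0,0],[0,0,0]],"fingers":[1,1,1,1,1,1,1,1,1,1,1,1]}'
python3 -c "
from h import *
off((.53,0,.24),(.471,-.2205,.24))"
```

```text
time_s: 5.5
tcp_pos: [0.5086, 0.2324, 0.1075]
ee_rot: [[0.964, 0.266, 0.0], [0.266, -0.964, -0.0], [0.0, 0.0, -1.0]]
force: [1.0, 1.0, 0.4]
grip_width: 0.0006
time_s: 6.7
tcp_pos: [0.5086, 0.2324, 0.1075]
ee_rot: [[0.964, 0.266, 0.0], [0.266, -0.964, -0.0], [0.0, 0.0, -1.0]]
force: [-0.1, 0.4, -0.2]
grip_width: 0.0005
time_s: 7.9
tcp_pos: [0.5121, 0.235, 0.2447]
ee_rot: [[0.964, 0.265, 0.013], [0.265, -0.964, 0.006], [0.014, -0.002, -1.0]]
force: [-0.6, 0.8, -0.6]
grip_width: 0.0004
(0.53, 0, 0.24) -> [-0.045  0.231  0.004]
(0.471, -0.2205, 0.24) -> [-0.161  0.428  0.002]
```

Held about 12 mm above the cap for 3 s without contact. Next is the collar, with a straight traverse at height.

```bash
python3 -m handwheel '{"offset":[[-0.157,0.427,0],[-0.157,0.427,0],[-0.157,0.427,0],[-0.157,0.427,0],[-0.157,0.427,0],[-0.157,0.427,0],[-0.157,0.427,0],[-0.157,0.427,0],[-0.157,0.427,0],[-0.157,0.427,0],[-0.157,0.427,0],[-0.157,0.427,0]],"delta_rot":[[0,0,0],[0,0,0],[0,0,0],[0,0,0],[0,0,0],[0,0,0],[0,0,0],[0,0,0],[0,0,0],[0,0,0],[0,0,0],[0,0,0]],"fingers":[1,1,1,1,1,1,1,1,1,1,1,1]}'
python3 -m handwheel '{"offset":[[0,0,0],[0,0,0],[0,0,0]],"delta_rot":[[0,0,0],[0,0,0],[0,0,0]],"fingers":[1,1,1]}'
python3 - <<'E'
from m import *
s=snapshot('wrist');cv2.imwrite('pics/w2.png',s['image'])
m=cv2.inRange(cv2.cvtColor(s['image'],cv2.COLOR_BGR2HSV),(5,90,40),(24,255,255));m[265:]=0
c=max(cv2.findContours(m,0,1)[0],key=cv2.contourArea);print(cv2.boundingRect(c))
(u,v),r=cv2.minEnclosingCircle(c);print(u,v,r,onz(s,u,v,.074));off((.471,-.2205,.09))
E
```

```text
time_s: 9.1
tcp_pos: [0.4708, -0.2194, 0.2373]
ee_rot: [[0.964, 0.267, -0.0], [0.267, -0.964, 0.001], [0.0, -0.001, -1.0]]
force: [1.0, 0.3, 0.2]
grip_width: 0.0006
time_s: 9.4
tcp_pos: [0.4709, -0.22, 0.2376]
ee_rot: [[0.964, 0.267, 0.0], [0.267, -0.964, -0.0], [0.0, 0.0, -1.0]]
force: [-0.1, 0.6, 0.3]
grip_width: 0.0005
(253, 175, 49, 47)
277.2004699707031 198.29226684570312 24.260770797729492 [ 0.47120275 -0.22011667  0.074     ]
(0.471, -0.2205, 0.09) -> [0.    0.    0.148]
```

View pics/w2.png

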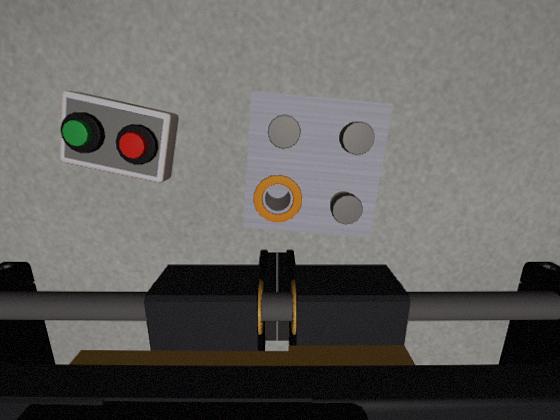

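The wrist view shows the collar at (277,198), measured at (0.471,−0.220) in agreement with the TCP, and its grey neighbours are about 70 mm off. Descending and holding.

```bash
python3 -m handwheel '{"offset":[[0,0,0.04],[0,0,0.08],[0,0,0.12],[0,0,0.135],[0,0,0.143],[0,0,0.148],[0,0,0.149],[0,0,0.149],[0,0,0.149],[0,0,0.149],[0,0,0.149],[0,0,0.149]],"delta_rot":[[0,0,0],[0,0,0],[0,0,0],[0,0,0],[0,0,0],[0,0,0],[0,0,0],[0,0,0],[0,0,0],[0,0,0],[0,0,0],[0,0,0]],"fingers":[1,1,1,1,1,1,1,1,1,1,1,1]}'
python3 -m handwheel '{"offset":[[0,0,0],[0,0,0],[0,0,0],[0,0,0],[0,0,0],[0,0,0],[0,0,0],[0,0,0],[0,0,0],[0,0,0],[0,0,0],[0,0,0]],"delta_rot":[[0,0,0],[0,0,0],[0,0,0],[0,0,0],[0,0,0],[0,0,0],[0,0,0],[0,0,0],[0,0,0],[0,0,0],[0,0,0],[0,0,0]],"fingers":[1,1,1,1,1,1,1,1,1,1,1,1]}'
python3 - <<'E'
from h import *
s=snapshot('scene');cv2.imwrite('pics/p2.png',cv2.resize(s['image'][100:230,160:340],None,fx=3,fy=3))
E
```

```text
time_s: 10.65
tcp_pos: [0.4708, -0.2211, 0.0888]
ee_rot: [[0.964, 0.265, 0.001], [0.265, -0.964, -0.0], [0.0, 0.0, -1.0]]
force: [-0.8, 0.4, 0.1]
grip_width: 0.0001
time_s: 11.85
tcp_pos: [0.4707, -0.221, 0.0886]
ee_rot: [[0.964, 0.266, 0.0], [0.266, -0.964, -0.0], [0.0, 0.0, -1.0]]
force: [0.0, -0.6, 0.4]
grip_width: 0.0002
```

View pics/p2.png

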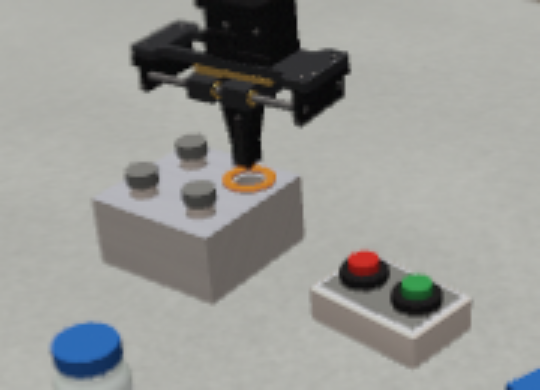

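```bash
python3 -m handwheel '{"offset":[[0,0,0],[0,0,0],[0,0,0],[0,0,0],[0,0,0],[0,0,0],[0,0,0],[0,0,0],[0,0,0],[0,0,0],[0,0,0],[0,0,0]],"delta_rot":[[0,0,0],[0,0,0],[0,0,0],[0,0,0],[0,0,0],[0,0,0],[0,0,0],[0,0,0],[0,0,0],[0,0,0],[0,0,0],[0,0,0]],"fingers":[1,1,1,1,1,1,1,1,1,1,1,1]}'
python3 -m handwheel '{"offset":[[0,0,-0.04],[0,0,-0.08],[0,0,-0.12],[0,0,-0.12],[0,0,-0.12]],"delta_rot":[[0,0,0],[0,0,0],[0,0,0],[0,0,0],[0,0,0]],"fingers":[1,1,1,1,1]}'
python3 -c "
from h import *
off((.479,0,.208))"
```

```text
time_s: 13.1
tcp_pos: [0.4706, -0.221, 0.0886]
ee_rot: [[0.964, 0.266, 0.0], [0.266, -0.964, -0.0], [0.0, 0.0, -1.0]]
force: [-0.7, 0.2, -0.1]
grip_width: 0.0002
time_s: 13.6
tcp_pos: [0.4709, -0.2211, 0.2094]
ee_rot: [[0.964, 0.265, 0.002], [0.265, -0.964, -0.001], [0.002, 0.002, -1.0]]
force: [0.6, 0.0, -0.6]
grip_width: 0.001
(0.479, 0, 0.208) -> [ 0.066 -0.211  0.001]
```

The scene view showed the fingertips right above the orange collar, clear of the grey caps. Now to the green button at (0.479, 0.002).

```bash
python3 -m handwheel '{"offset":[[0.067,-0.213,0],[0.067,-0.213,0],[0.067,-0.213,0],[0.067,-0.213,0],[0.067,-0.213,0],[0.067,-0.213,0],[0.067,-0.213,0],[0.067,-0.213,0.05],[0.067,-0.213,0.1],[0.067,-0.213,0.1],[0.067,-0.213,0.1]],"delta_rot":[[0,0,0],[0,0,0],[0,0,0],[0,0,0],[0,0,0],[0,0,0],[0,0,0],[0,0,0],[0,0,0],[0,0,0],[0,0,0]],"fingers":[1,1,1,1,1,1,1,1,1,1,1]}'
python3 - <<'E'
from m import *
s=snapshot('wrist');S=snapshot('scene')
cv2.imwrite('pics/w3.png',np.hstack([s['image'][100:400,120:460],cv2.resize(S['image'][100:230,250:350],(230,300))]))
m=cv2.inRange(cv2.cvtColor(s['image'],cv2.COLOR_BGR2HSV),(45,100,40),(80,255,255));m[265:]=0
for c in cv2.findContours(m,0,1)[0]:
    if cv2.contourArea(c)>60:
        (u,v),r=cv2.minEnclosingCircle(c);print(u,v,r,onz(s,u,v,.05),'diam if .05:',2*r/s['fx']*(s['position'][2]-.05))
E
```

```text
time_s: 14.7
tcp_pos: [0.4783, 0.0008, 0.1083]
ee_rot: [[0.965, 0.263, -0.002], [0.263, -0.965, -0.0], [-0.002, -0.0, -1.0]]
force: [0.6, 0.4, 1.1]
grip_width: 0.0006
273.5 232.11538696289062 19.891002655029297 [0.47758539 0.00338563 0.05      ] diam if .05: 0.027604412824259662
0.7222222089767456 148.5 26.509939193725586 [0.48713523 0.20149636 0.05      ] diam if .05: 0.03679006624960629
```

View pics/w3.png

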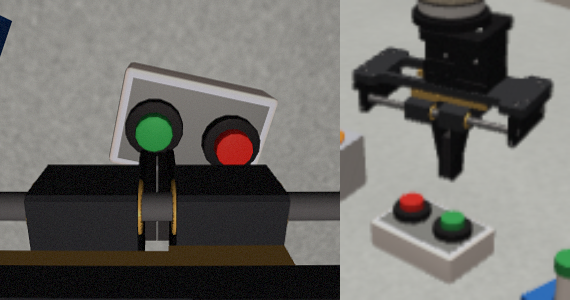

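The fingertips are over the green button, with its top at about 0.05 m and red well to the side. I'll approach, then press in small steps watching the force.

```bash
python3 -m handwheel '{"offset":[[0,-0.001,0.03],[0,-0.001,0.045],[0,-0.001,0.05],[0,-0.001,0.052],[0,-0.001,0.054],[0,-0.001,0.056],[0,-0.001,0.058],[0,-0.001,0.058]],"delta_rot":[[0,0,0],[0,0,0],[0,0,0],[0,0,0],[0,0,0],[0,0,0],[0,0,0],[0,0,0]],"fingers":[1,1,1,1,1,1,1,1]}'
python3 -m handwheel '{"offset":[[0,0,0.001],[0,0,0.002],[0,0,0.002]],"delta_rot":[[0,0,0],[0,0,0],[0,0,0]],"fingers":[1,1,1]}'
python3 -m handwheel '{"offset":[[0,0,0.001],[0,0,0.002],[0,0,0.002]],"delta_rot":[[0,0,0],[0,0,0],[0,0,0]],"fingers":[1,1,1]}'
```

```text
time_s: 15.6
tcp_pos: [0.4795, 0.0029, 0.0522]
ee_rot: [[0.964, 0.265, 0.002], [0.265, -0.964, -0.001], [0.002, 0.001, -1.0]]
force: [-2.9, -2.1, 12.7]
grip_width: 0.0006
time_s: 15.9
tcp_pos: [0.4796, 0.0029, 0.0519]
ee_rot: [[0.964, 0.265, 0.002], [0.265, -0.964, -0.002], [0.002, 0.003, -1.0]]
force: [-7.2, -1.4, 31.1]
grip_width: 0.0005
time_s: 16.2
tcp_pos: [0.4798, 0.0029, 0.0516]
ee_rot: [[0.964, 0.265, 0.002], [0.265, -0.964, -0.003], [0.002, 0.004, -1.0]]
force: [-13.3, -1.3, 47.4]
grip_width: 0.0004
```

```bash
python3 -m handwheel '{"offset":[[0,0,-0.002],[0,0,-0.002]],"delta_rot":[[0,0,0],[0,0,0]],"fingers":[1,1]}'
python3 - <<'E'
from h import *
import pickle
s=snapshot('wrist');S=snapshot('scene');Z=pickle.load(open('scene.pkl','rb'))
f=lambda i:cv2.resize(i[170:225,258:323],(355,300),interpolation=cv2.INTER_CUBIC)
cv2.imwrite('pics/w4.png',np.vstack([np.hstack([f(Z['image']),f(S['image'])]),cv2.resize(s['image'][170:310,120:450],(710,300))])); print(state()['force'])
E
```

```text
time_s: 16.4
tcp_pos: [0.4796, 0.0029, 0.052]
ee_rot: [[0.964, 0.265, 0.003], [0.265, -0.964, -0.002], [0.002, 0.003, -1.0]]
force: [-7.1, -1.8, 29.7]
grip_width: 0.0003
[-7.71209165 -1.40973647 30.47504614]
```

View pics/w4.png

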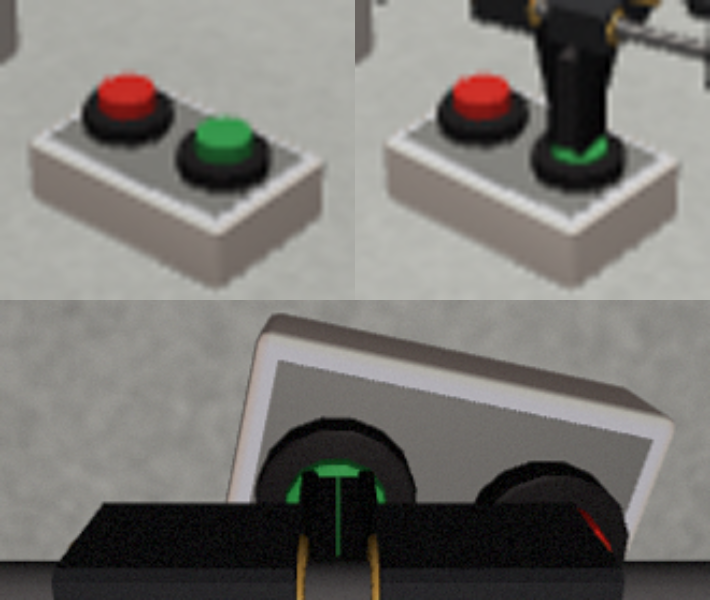

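The button is sunk almost into its bezel with the fingertips on the green face. At 30–47 N against a 5 N spring it is on its hard stop. Releasing.

```bash
python3 -m handwheel '{"offset":[[0,0,-0.004],[0,0,-0.01],[0,0,-0.03],[0,0,-0.07],[0,0,-0.11],[0,0,-0.15],[0,0,-0.18],[0,0,-0.18],[0,0,-0.18],[0,0,-0.18]],"delta_rot":[[0,0,0],[0,0,0],[0,0,0],[0,0,0],[0,0,0],[0,0,0],[0,0,0],[0,0,0],[0,0,0],[0,0,0]],"fingers":[1,1,1,1,1,1,1,1,1,1]}'
python3 - <<'E'
from h import *
import pickle
S=snapshot('scene');Z=pickle.load(open('scene.pkl','rb'));T=snapshot('top');cv2.imwrite('pics/top_end.png',T['image'])
f=lambda i:cv2.resize(i[130:300,190:440],(500,340))
g=lambda i:cv2.resize(i[170:225,258:323],(250,212))
d=cv2.absdiff(S['image'],Z['image'])[130:300,190:440].max(2)>50
print('changed px',np.argwhere(d).mean(0)+[130,190] if d.any() else 0,d.sum())
cv2.imwrite('pics/end.png',np.vstack([f(S['image']),np.hstack([g(Z['image']),g(S['image'])])]));print(state()['force'],state()['time_s'])
E
```

```text
time_s: 17.5
tcp_pos: [0.4774, 0.0031, 0.2273]
ee_rot: [[0.964, 0.266, -0.002], [0.266, -0.964, 0.0], [-0.002, -0.001, -1.0]]
force: [0.0, 0.8, -0.4]
grip_width: 0.0004
changed px [130.79166667 298.41666667] 24
[ 0.64768274 -0.55783964  1.09013997] 17.6
```

View pics/end.png

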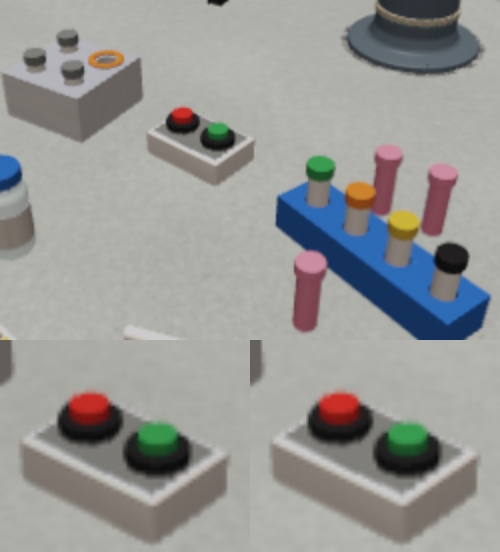

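The final view shows the green button back up and everything unmoved. The only changed pixels are the gripper tip. The arm is clear, so I'm handing in.

```bash
python3 -c "from rig import finish_job; print(finish_job())"
```

```text
the job is handed in; nothing more can be done
None
```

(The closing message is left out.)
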